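# Snap the cover onto the loaded target-lens holder and keep it pressed

### The job

One of the two steel holders has the milky glass target lens lying in its bore; the other is empty and stays as it is. Pick up the blue cover by its knob, set it upright into the loaded holder and press it straight down until both catches snap over its flange and it is fully home. Do not let go or ease off: finish while still pressing the cover firmly down on the holder, without knocking the other things on the bench.

Things in the scene. Friction and masses are not known exactly. Their poses are not given: they have to be found in the camera images.
- cover_grip (a point): Grip point on the axis of the loose round blue cover (90 g), which stands on its spigot: tapered spigot 20 mm long (diameter 34 mm at the foot, 42.6 at its top), flange 66 mm across and 5 thick, upright knob 24 mm across and 42 tall. The point is 10 mm below the knob's top, 32 above the flange's top, 37 above its underside, 57 above the spigot's foot. z up the axis; any yaw will do.
- loaded_holder: Fixed steel holder with the lens in its bore; origin on the bench under its middle, z up. Foot 110 x 112 x 8 mm, block 84 (x) x 70 (y), flat top 48 mm up, central bore 46 mm across and 34 deep. On its +y and -y sides stand copper catches 18 mm wide, 65 tall: noses point to the axis, tips 29 mm from it, sloped above, flat beneath at 54.5 mm up. Seated, cover_grip is 85 mm above the origin.
- loaded_holder_seat (a point): Middle of the loaded holder's bore mouth, 48 mm above the bench. The cover's flange meets the catches' slopes when its underside is 15 mm above this. Pushing on takes some 6 to 20 N, dropping sharply when its edge clears the nose tips, about 9 mm above. The catches then rub on its side and spring back over it only in the last 1.5 mm, before it lands on the rigid block top.
- lens_centre (a point): Centre of the loose milky white glass target lens (disc 42 mm in diameter, 9 mm thick, with a thin dark cross), lying flat at the bottom of the loaded holder's bore, well clear of the seated cover.
- empty_holder: The second fixed holder, identical but with nothing in its bore (dark inside); same origin and axes. Leave it alone.
- catch_left (a joint): Catch at the loaded holder's +y side: 0 = sprung in (rest), metres outward, about 0.004 while the flange passes, stop at 0.008.
- catch_right (a joint): Catch at the loaded holder's -y side, likewise.
- monocular: Bystander: brass monocular with a black eyepiece, standing upright, 48 mm in diameter, 115 mm tall; origin at the middle of its underside.
- eyecup1: Bystander: black rubber eyecup, ring 42 mm in diameter, 22 mm tall; origin at the middle of its underside.
- eyecup2: Bystander: the other eyecup, same size.
- prism_mount: Bystander: silver steel prism mount, 60 x 50 x 36 mm; origin at the middle of its underside.
- screw_jar: Bystander: amber screw jar, 52 mm in diameter, 60 mm tall; origin at the middle of its underside.
Things that resemble listed ones, but are neither listed nor needed, are in the scene too. Of the things like the part that bears cover_grip, leave any that is green or purple; of the rest the smaller one is meant.

How it is judged:
On the way, in this order (a step that is already met when the one before it is completed fails the run):
1. the cover is lifted off the bench (height (world z) of cover_grip above 0.09 m), for 0.1 s.
2. the cover, upright over the loaded holder, forces both catches open (horizontal distance between cover_grip and loaded_holder below 0.008 m and angle between cover_grip's own z axis and vertical below 0.2 rad and value of joint each of catch_left, catch_right above 0.0015 m), for 0.02 s.
3. both catches have snapped back over the flange and the cover is home (z of cover_grip in the frame of loaded_holder below 0.0868 m and value of joint each of catch_left, catch_right below 0.0015 m), for 0.1 s.
At the end, for the whole second after the job is handed in: Cover upright (5 deg), centred (5 mm) and down (1.8 mm) on the loaded holder, both catches sprung back over its flange (1.5 mm), lens flat in the bore, and the robot still touching the cover and pressing it onto the holder with more than 4 N (all of step 3 and horizontal distance between cover_grip and loaded_holder below 0.005 m and z of cover_grip in the frame of loaded_holder above 0.08 m and angle between cover_grip's own z axis and vertical below 0.09 rad and contact force between cover and loaded_holder above 4 N and contact force between any of the fingers, the arm and cover above 2 N and horizontal distance between lens_centre and loaded_holder below 0.006 m and z of lens_centre in the frame of loaded_holder below 0.024 m); the arm keeps its last pose, push and grip.
It fails at once if the cover is pushed onto the empty holder (contact force between cover and empty_holder above 3 N).
It fails at once if a bystander is knocked away or tipped over (distance of any of monocular, eyecup1, eyecup2, prism_mount, screw_jar from where it was at the start of the episode above 0.03 m or angle between monocular's own z axis and vertical above 0.6 rad).
It also fails if it takes over 51 s, if anything falls off the work surface, if the arm or the gripper's body presses on something with over 40 N, if the wrist force passes 120 N, or if a joint passes its speed limit or range.

### The arm

A 6-joint arm with a two-finger parallel gripper is mounted at the origin on the work surface. World frame = base frame: x ahead of the robot, y to its left, z up, the work surface at z = 0. Lengths are in m, angles in rad, forces in N, time in s.
With the tool pointing down it reaches from about 0.3 to 0.75 m from the base axis. Payload 8.5 kg.
Tool frame: the origin (TCP) lies midway between the tips of the shut fingers; the grasp point (between the pads) lies 19 mm behind it; z points along the fingers, x is the direction in which the jaws open and shut, and the axes are right-handed (so a half turn about z gives the same grasp; the last joint's range is limited). The gripper opens to 88 mm and grips with 3 to 60 N. Pads are 18 mm wide; open, the fingers measure 123 mm over their backs; the gripper's body (75 mm by 187 mm) begins 45 mm behind the grasp point.
Start: joints at [1.067, 0.381, 1.297, -0, 1.464, -0.215], TCP at [0.157, 0.527, 0.239] pointing down, gripper open.
Joint ranges: [-3.11, 3.11], [-0.89, 2.33], [0.22, 2.48], [-1.42, 4.56], [0.17, 2.85], [-2.88, 2.88]. Speed limits (rad/s): [2.39, 2.39, 3.14, 3.14, 3.14, 3.14].

### API

Orientations are given as [roll, pitch, yaw] about the fixed x, y, z axes, in that order (R = Rz(yaw) Ry(pitch) Rx(roll)).
In Python, from plant import status, read_camera, ctrl, masks_of gives the robot as it stands.
- The arm moves only by the tool arm_command, never from a script. Its argument "targets" is a list of rows, each a list of 3 entries, a list of its own where there are three numbers: the closure in counts, from 0 (fully open) to 255 (shut), then the shift along the tool's x, y, z in m, then the turn, a rotation vector about the tool's x, y, z in rad. In form: [[fingers, [dx, dy, dz], [wx, wy, wz]], ...]. A call has 1 to 8 rows; each row is the pose to reach, as a shift and turn from the pose measured when the call began, along the tool's axes at that moment; what a row does not reach only later rows make up. A row lasts 1/12 s, in which the tool goes at most 41.7 mm and 7.16 degrees, less where a joint would pass 70% of its speed; a pose out of reach is approached as far as the arm can. A call with a gripper value outside its range is refused whole. The fingers move at their own pace and stop on an object; "grip_force" is the grip in N (left out, the last holds). Time passes only in rows, so rows that repeat a pose let the fingers close. It gives the time, the measured TCP pose, the force and the opening at its end, in the units of the state.
- status.observe(): the state, without advancing time (a new reading comes with each control period).
- read_camera(name): name is "scene" or "top" or "wrist"; returns a dict with "color" (384x512x3 uint8, blue, green, red), "depth" (384x512 float32, m along the optical axis (not along the pixel's ray), 0 where there is no reading), "camera_matrix" (3x3 intrinsics, pixels), "xyz" and "rotation" of the camera in the world; the wrist camera has in their place "hand_eye" (4x4, takes a point from camera to tool coordinates, whose origin is the TCP and whose axes are the tool frame's). Camera axes: x right, y down, z forward; pixel columns grow to the right and rows downward; lengths in m; the calibration is good to about 2 mm. A picture is of the moment at which its call begins: read the wrist's pose just before it.
- ctrl.sign_off(): hands the job in, once; it reports no verdict.
Trained networks look in the newest picture that a camera, given by its name, has taken for a name from the list of things; names that differ only in an ending like _2 or _b are one class to them, and where a whole thing is asked for, a point or a joint stands for the part that bears it (a point fixed in the world has none). Each returns a list of dicts, best first, with "p" (0 to 1); they miss things now and then, are a little off and sometimes report something else, mostly with a low value. They report only what shows in the picture. A call takes as long as a camera call. They do not tell look-alikes from the thing itself.
- masks_of(camera, label): "pixels" (384x512 bool, what is visible of it) and "bbox" ([left, top, right, bottom] in pixels, round what is visible of it).
The state is a dict: "clock": time; "joints": joint angles; "qvel": joint speeds; "effort": joint torques, N m; "position": TCP position; "orientation": TCP orientation; "force": force on the tool from outside, world axes, zero at the start; "moment": the same for the moment, N m; "opening": finger opening in m.
Only numpy, scipy, OpenCV 4.12 (cv2) and the standard library are available. Lean on these libraries where they do the work, as an engineer would, in place of code of your own. Each camera call takes 0.05 s, during which the arm holds its last target.

## Working session

There is one attempt and no reset: what is moved stays moved. The work goes in short steps, Python scripts to look and compute and a tool call to move; the robot and the scene stay as the last step left them, time stands still between calls to the robot, and variables do not carry over. Pictures are saved under pics/ and viewed, and the job is handed in when it is done.

Besides the shell and the picture viewer there is one more tool, called after ">>>" by a JSON object that holds its "fn" and its "kwargs", one argument or row to a line. arm_command: Moves the arm, as the interface text tells. Its arguments: {"type":"object","properties":{"targets":{"type":"array"},"grip_force":{"type":"number"}},"required":["targets"]}

```bash
mkdir -p pics; ls
cat > h.py <<'E'
import numpy as np, cv2
from scipy.spatial.transform import Rotation as R
from plant import status, read_camera, ctrl, masks_of
def cam(name):
    s=status.observe(); c=read_camera(name)
    if 'hand_eye' in c:
        T=np.eye(4);T[:3,:3]=R.from_euler('xyz',s['orientation']).as_matrix();T[:3,3]=s['position']
        T=T@np.array(c['hand_eye'])
    else:
        T=np.eye(4);r=np.array(c['rotation']);T[:3,:3]=r if r.shape==(3,3) else R.from_euler('xyz',r).as_matrix();T[:3,3]=c['xyz']
    K=np.array(c['camera_matrix']);d=c['depth']
    v,u=np.mgrid[:384,:512]
    P=np.stack([(u-K[0,2])/K[0,0]*d,(v-K[1,2])/K[1,1]*d,d],-1)@T[:3,:3].T+T[:3,3]
    P[d<=0]=np.nan
    return c,T,K,P
E
python3 - <<'E'
from h import *
print(status.observe())
for n in ['scene','top','wrist']:
    c,T,K,P=cam(n)
    cv2.imwrite(f'pics/{n}0.png',c['color']); print(n,T.round(3).tolist(),K.tolist(), c.get('rotation'))
    for l in ['cover_grip','loaded_holder','lens_centre','empty_holder','monocular','eyecup1','prism_mount','screw_jar']:
        for m in masks_of(n,l):
            if m['p']>.2:
                q=P[m['pixels']]; print(l,round(m['p'],2),m['bbox'],np.nanmedian(q,0).round(3),np.nanmax(q[:,2]).round(3))
E
```

```text
pics
{'clock': 0.0, 'joints': array([ 1.06672030e+00,  3.81185597e-01,  1.29824196e+00,  1.35192799e-05,
        1.46359555e+00, -2.15301787e-01]), 'qvel': array([-9.88468633e-04,  1.25823900e-04, -1.55871300e-04, -3.64982197e-04,
        1.89386620e-04,  6.76296045e-05]), 'effort': array([-1.70223204e-03, -4.37934101e+01, -2.24560314e+01,  7.12155830e-02,
        3.51742620e-02, -1.13636384e-04]), 'position': array([0.1564915 , 0.52698005, 0.2381497 ]), 'orientation': array([-3.14127392e+00,  1.39456091e-03,  1.28202086e+00]), 'force': array([ 0.15790071,  0.25060598, -0.51793283]), 'moment': array([ 0.05109171,  0.0190946 , -0.03332766]), 'opening': 0.08770706319190238}
scene [[-0.191, 0.738, -0.648, 1.15], [0.982, 0.137, -0.134, 0.053], [-0.01, -0.661, -0.75, 0.752], [0.0, 0.0, 0.0, 1.0]] [[364.67773249926637, 0.0, 255.03591659428895], [0.0, 364.67773249926637, 194.033279957419], [0.0, 0.0, 1.0]] [-2.41916673  0.00988705  1.76301066]
cover_grip 0.94 [181.1, 143.3, 209.0, 171.8] [ 0.429 -0.265  0.032] 0.089
cover_grip 0.89 [206.4, 213.1, 229.9, 237.3] [ 0.65  -0.144  0.024] 0.068
c
[... 1693 characters left out ...]
152.8, 218.6] [0.57  0.261 0.033] 0.069
empty_holder 0.79 [209.1, 203.1, 252.9, 250.2] [0.503 0.022 0.015] 0.069
monocular 0.6 [216.7, 117.0, 237.5, 143.4] [0.733 0.025 0.109] 0.121
eyecup1 0.68 [280.0, 120.7, 295.1, 139.1] [ 0.758 -0.115  0.021] 0.032
eyecup1 0.48 [317.1, 125.0, 334.0, 142.4] [ 0.743 -0.221  0.02 ] 0.027
prism_mount 0.9 [399.5, 161.1, 422.0, 185.3] [ 0.64  -0.426  0.008] 0.041
screw_jar 0.82 [120.2, 131.0, 143.6, 153.0] [0.709 0.26  0.058] 0.066
wrist [[0.285, 0.912, 0.297, 0.08], [0.959, -0.27, -0.089, 0.55], [-0.001, 0.31, -0.951, 0.386], [0.0, 0.0, 0.0, 1.0]] [[325.9155361842001, 0.0, 260.4479154003576], [0.0, 325.9155361842001, 189.39388399058623], [0.0, 0.0, 1.0]] None
```

Run:
```python
import cv2
a=cv2.imread('pics/top0.png')[100:310,80:450];cv2.imwrite('pics/top0c.png',cv2.resize(a,None,fx=2.1,fy=2.1))
a=cv2.imread('pics/scene0.png')[120:310,90:450];cv2.imwrite('pics/scene0c.png',cv2.resize(a,None,fx=2.1,fy=2.1))
```

```text
(no output)
```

View pics/top0c.png

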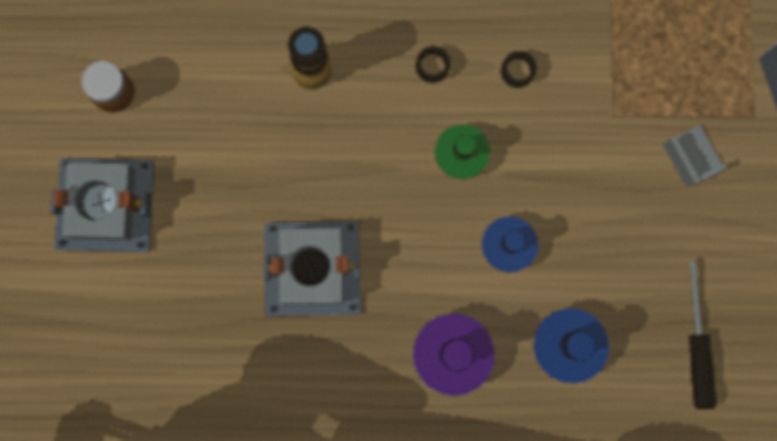

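View pics/scene0c.png

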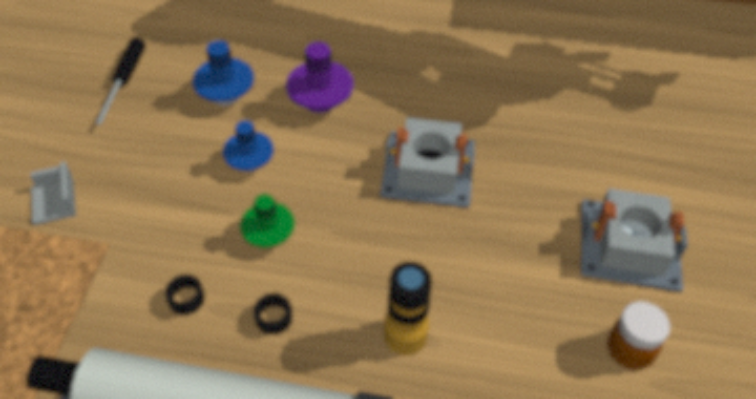

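The lens shows in the left holder (top crop ~(100,200)). The other holder's bore is dark (~(310,266)). The smaller blue cover is at (510,243), close to (0.53,-0.20). I'll move over the loaded holder first for a close view.

>>> {"fn": "arm_command", "kwargs": {
  "targets": [
    [0, [-0.136, 0.473, 0], [0, 0, 1.282]],
    [0, [-0.136, 0.473, 0], [0, 0, 1.282]],
    [0, [-0.136, 0.473, 0], [0, 0, 1.282]],
    [0, [-0.136, 0.473, 0], [0, 0, 1.282]],
    [0, [-0.136, 0.473, 0], [0, 0, 1.282]],
    [0, [-0.136, 0.473, 0], [0, 0, 1.282]],
    [0, [-0.136, 0.473, 0], [0, 0, 1.282]],
    [0, [-0.136, 0.473, 0], [0, 0, 1.282]]
  ]
}}

```text
clock: 2.02
position: [0.439, 0.3462, 0.2389]
orientation: [-3.142, -0.0, 0.276]
force: [0.2, -0.0, -0.1]
opening: 0.0885
```

```bash
cat >> h.py <<'E'
def to(x,y,z,yaw,s=None):
    s=s or status.observe(); Rc=R.from_euler('xyz',s['orientation'])
    Rt=R.from_euler('xyz',[np.pi,0,yaw])
    print('pos',s['position'].round(4),'ori',s['orientation'].round(4),'F',s['force'].round(2),'t',round(s['clock'],2),'open',s['opening'])
    print('shift',(Rc.inv().apply(np.array([x,y,z])-s['position'])).round(4).tolist(),'turn',(Rc.inv()*Rt).as_rotvec().round(4).tolist())
E
python3 -c "
from h import *
to(.571,.262,.238,0)"
```

```text
pos [0.439  0.3462 0.2389] ori [-3.1415e+00 -2.0000e-04  2.7570e-01] F [ 0.24 -0.03 -0.11] t 2.02 open 0.08846926668354517
shift [0.1041, 0.117, 0.0009] turn [-0.0001, -0.0002, 0.2757]
```

>>> {"fn": "arm_command", "kwargs": {
  "targets": [
    [0, [0.104, 0.117, 0], [0, 0, 0.276]],
    [0, [0.104, 0.117, 0], [0, 0, 0.276]],
    [0, [0.104, 0.117, 0], [0, 0, 0.276]],
    [0, [0.104, 0.117, 0], [0, 0, 0.276]],
    [0, [0.104, 0.117, 0], [0, 0, 0.276]],
    [0, [0.104, 0.117, 0], [0, 0, 0.276]]
  ]
}}

```text
clock: 2.52
position: [0.5719, 0.2608, 0.2381]
orientation: [-3.142, 0.001, -0.003]
force: [0.1, -0.3, 0.3]
opening: 0.0883
```

Run:
```python
from h import *
to(.571,.262,.238,0)
c,T,K,P=cam('wrist')
cv2.imwrite('pics/w1.png',c['color']); np.savez('w1.npz',P=P,T=T,K=K,col=c['color'])
for l in ['loaded_holder','lens_centre','catch_left']:
    for m in masks_of('wrist',l):
        q=P[m['pixels']]; print(l,round(m['p'],2),m['bbox'],np.nanmedian(q,0).round(4))
        if l=='loaded_holder' and m['p']>.5: np.save('mh.npy',m['pixels'])
```

```text
pos [0.5719 0.2608 0.2381] ori [-3.1415e+00  8.0000e-04 -2.7000e-03] F [ 0.14 -0.28  0.3 ] t 2.52 open 0.08831313440753984
shift [-0.0009, -0.0012, 0.0001] turn [-0.0001, 0.0008, -0.0027]
loaded_holder 0.87 [216.8, 96.2, 315.0, 196.9] [0.5756 0.2826 0.048 ]
loaded_holder 0.26 [243.5, 131.7, 282.4, 169.0] [0.5769 0.2706 0.0245]
lens_centre 0.65 [246.1, 131.0, 282.5, 169.1] [0.5769 0.2708 0.0246]
catch_left 0.63 [258.3, 109.0, 274.2, 126.1] [0.5773 0.3088 0.0652]
```

View pics/w1.png

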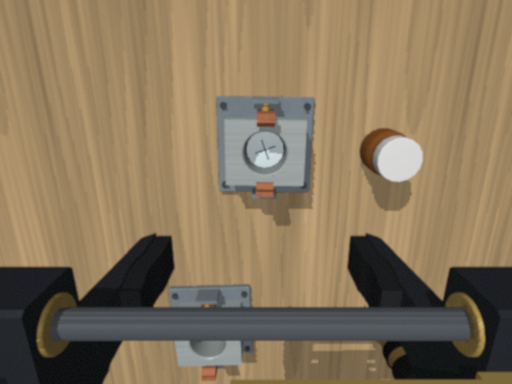

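The wrist view shows the loaded holder, with the lens cross at (265,150) and the catches at (266,118) and (265,190). Next I'll fit the block top, bore and catches.

```bash
cat > fit.py <<'E'
from h import *
def holder(P,m,col):
    z=P[...,2]; 
    top=m&(np.abs(z-.048)<.003); q=P[top][:,:2]
    r=cv2.minAreaRect((q*1000).astype(np.float32)); print('toprect',r, 'z',np.median(P[top][:,2]))
    foot=m&(np.abs(z-.008)<.003); r=cv2.minAreaRect((P[foot][:,:2]*1000).astype(np.float32)); print('foot',r)
    # bore: hole in top mask
    inn=m&(z<.04)&(z>.015)
    n,lab,st,ce=cv2.connectedComponentsWithStats(inn.astype(np.uint8))
    c0=np.median(q,0)
    # inner edge of top: points within 30mm
    d=np.hypot(*(q-c0).T)
    from scipy.optimize import least_squares
    ang=np.arctan2(*(q-c0).T[::-1]); E=[]
    for a in np.arange(-np.pi,np.pi,.15):
        k=(np.abs(ang-a)<.075)
        if k.sum()>2: E.append(q[k][np.argmin(d[k])])
    E=np.array(E)
    f=least_squares(lambda p:np.hypot(*(E-p[:2]).T)-p[2],[*c0,.023],loss='soft_l1',f_scale=.001); print('bore',f.x)
    hi=m&(z>.057)
    n,lab,st,ce=cv2.connectedComponentsWithStats(hi.astype(np.uint8))
    for i in range(1,n):
        if st[i,4]>15:
            w=P[lab==i]; r=cv2.minAreaRect((w[:,:2]*1000).astype(np.float32)); print('catch',st[i,4],r,w[:,2].max())
E
python3 - <<'E'
from fit import *
D=np.load('w1.npz');P=D['P'];m=np.load('mh.npy'); m=cv2.dilate(m.astype(np.uint8),np.ones((5,5)))>0
holder(P,m,D['col'])
E
```

```text
toprect ((576.385009765625, 274.3891906738281), (77.70145416259766, 84.05964660644531), 89.16159057617188) z 0.04963107806243458
foot ((576.3316040039062, 270.6107177734375), (112.35948181152344, 110.2636489868164), 89.1060791015625)
bore [0.57626249 0.27107036 0.0229462 ]
catch 253 ((577.1992797851562, 306.82952880859375), (13.198765754699707, 17.296342849731445), 89.17988586425781) 0.06802034362945242
catch 252 ((575.9267578125, 235.46466064453125), (13.42552661895752, 17.722700119018555), 89.46508026123047) 0.06802956788823411
```

>>> {"fn": "arm_command", "kwargs": {
  "targets": [
    [0, [-0.037, 0.466, 0], [0, 0, 0.012]],
    [0, [-0.037, 0.466, 0], [0, 0, 0.012]],
    [0, [-0.037, 0.466, 0], [0, 0, 0.012]],
    [0, [-0.037, 0.466, 0], [0, 0, 0.012]],
    [0, [-0.037, 0.466, 0], [0, 0, 0.012]],
    [0, [-0.037, 0.466, 0], [0, 0, 0.012]],
    [0, [-0.037, 0.466, 0], [0, 0, 0.012]],
    [0, [-0.037, 0.466, 0], [0, 0, 0.012]]
  ]
}}

```text
clock: 3.38
position: [0.5434, -0.071, 0.2397]
orientation: [-3.141, -0.001, -0.009]
force: [0.0, 0.3, -0.4]
opening: 0.0884
```

```bash
python3 -c "
from h import *
to(.535,-.205,.238,-.015)"
```

```text
pos [ 0.5434 -0.071   0.2397] ori [-3.1414e+00 -1.2000e-03 -8.8000e-03] F [ 0.05  0.35 -0.41] t 3.38 open 0.08836455420548056
shift [-0.0072, 0.1341, 0.0017] turn [-0.0002, -0.0012, 0.0062]
```

>>> {"fn": "arm_command", "kwargs": {
  "targets": [
    [0, [-0.007, 0.134, 0.001], [0, 0, 0.006]],
    [0, [-0.007, 0.134, 0.001], [0, 0, 0.006]],
    [0, [-0.007, 0.134, 0.001], [0, 0, 0.006]],
    [0, [-0.007, 0.134, 0.001], [0, 0, 0.006]],
    [0, [-0.007, 0.134, 0.001], [0, 0, 0.006]],
    [0, [-0.007, 0.134, 0.001], [0, 0, 0.006]]
  ]
}}

```text
clock: 3.88
position: [0.5352, -0.2037, 0.2388]
orientation: [-3.141, -0.001, -0.014]
force: [0.8, 0.7, 0.3]
opening: 0.0885
```

Run:
```python
from h import *
c,T,K,P=cam('wrist')
cv2.imwrite('pics/w2.png',c['color'])
for m in masks_of('wrist','cover_grip'):
    M=m['pixels'];q=P[M]; print(round(m['p'],2),m['bbox'],np.nanmedian(q,0).round(4))
    if m['p']<.3: continue
    M=cv2.dilate(M.astype(np.uint8),np.ones((5,5)))>0
    q=P[M]; q=q[np.isfinite(q[:,2])]
    for lo,hi in [(.018,.030),(.055,.11)]:
        k=q[(q[:,2]>lo)&(q[:,2]<hi)]
        if len(k)>5: print('  ',len(k),cv2.minEnclosingCircle((k[:,:2]*1000).astype(np.float32)),np.median(k,0).round(4),c['color'][M].mean(0).round())
    d=q[q[:,2]>np.percentile(q[:,2],99)-.004]; print('  top',d.mean(0).round(4),len(d),cv2.minEnclosingCircle((d[:,:2]*1000).astype(np.float32)))
to(.535,-.205,.238,-.015)
```

```text
0.96 [89.5, 52.1, 181.3, 145.4] [ 0.4141 -0.1374  0.0373]
   1753 ((405.3089599609375, -140.81935119628906), 17.483020782470703) [ 0.4111 -0.1399  0.0955] [135.  62. 108.]
  top [ 0.4058 -0.1407  0.096 ] 1187 ((404.98956298828125, -141.1906280517578), 16.92271614074707)
0.86 [122.4, 184.5, 200.3, 253.0] [ 0.4247 -0.2628  0.0345]
   27 ((430.12738037109375, -255.00054931640625), 34.121944427490234) [ 0.4418 -0.2421  0.0292] [105.  72.  50.]
   621 ((416.6239318847656, -273.9485778808594), 16.047466278076172) [ 0.4193 -0.2641  0.08  ] [105.  72.  50.]
  top [ 0.4846 -0.1948  0.2455] 127 ((484.45623779296875, -198.16091918945312), 8.615959167480469)
0.67 [326.8, 79.4, 388.0, 138.2] [ 0.636  -0.1499  0.0269]
   2263 ((640.8700561523438, -152.39537048339844), 33.037689208984375) [ 0.6351 -0.1479  0.0266] [ 80. 144.  75.]
   582 ((640.9077758789062, -152.1039276123047), 12.437010765075684) [ 0.639  -0.1515  0.0684] [ 80. 144.  75.]
  top [ 0.6402 -0.1521  0.0684] 513 ((640.7552490234375, -152.3006134033203), 12.151665687561035)
0.57 [228.1, 129.8, 289.1, 192.1] [ 0.532  -0.2025  0.0269]
   2014 ((532.1166381835938, -207.1721649169922), 32.947811126708984) [ 0.5322 -0.2016  0.0266] [154. 105.  75.]
   479 ((531.968017578125, -207.02621459960938), 12.35601806640625) [ 0.532  -0.2057  0.0685] [154. 105.  75.]
  top [ 0.5322 -0.2065  0.0685] 433 ((532.2195434570312, -206.96006774902344), 12.124403953552246)
pos [ 0.5354 -0.2028  0.239 ] ori [-3.1412e+00 -1.4000e-03 -1.2500e-02] F [-0.21  0.56 -0.14] t 3.98 open 0.08832536484036829
shift [-0.0003, 0.0022, 0.001] turn [-0.0004, -0.0014, 0.0025]
```

View pics/w2.png

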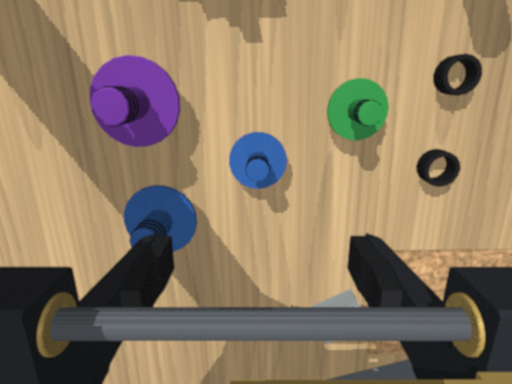

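The small blue cover is at pixel (258,160), which puts its axis at (0.532,-0.207). Flange and knob radii measure 33 mm and 12 mm, as listed. I'll descend and grip.

>>> {"fn": "arm_command", "kwargs": {
  "targets": [
    [0, [-0.003, 0.004, 0.04], [0, 0, 0]],
    [0, [-0.003, 0.004, 0.08], [0, 0, 0]],
    [0, [-0.003, 0.004, 0.12], [0, 0, 0]],
    [0, [-0.003, 0.004, 0.15], [0, 0, 0]],
    [0, [-0.003, 0.004, 0.175], [0, 0, 0]],
    [0, [-0.003, 0.004, 0.19], [0, 0, 0]],
    [0, [-0.003, 0.004, 0.202], [0, 0, 0]],
    [0, [-0.003, 0.004, 0.202], [0, 0, 0]]
  ],
  "grip_force": 50
}}

```text
clock: 4.65
position: [0.5321, -0.2042, 0.035]
orientation: [-3.139, 0.002, -0.01]
force: [-0.4, -0.3, -0.1]
opening: 0.0879
```

Run:
```python
from h import *
to(.532,-.207,.037,-.015)
c,T,K,P=cam('wrist')
cv2.imwrite('pics/w3.png',c['color'])
c,T,K,P=cam('scene')
cv2.imwrite('pics/s3.png',cv2.resize(c['color'][100:300,130:330],None,fx=3,fy=3))
```

```text
pos [ 0.5321 -0.2042  0.035 ] ori [-3.1389e+00  2.0000e-03 -1.0100e-02] F [-0.43 -0.28 -0.11] t 4.65 open 0.08792947290519763
shift [-0.0, 0.0028, -0.002] turn [-0.0027, 0.002, 0.0049]
```

View pics/w3.png

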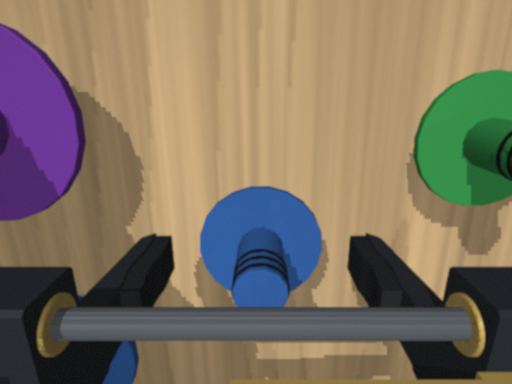

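View pics/s3.png

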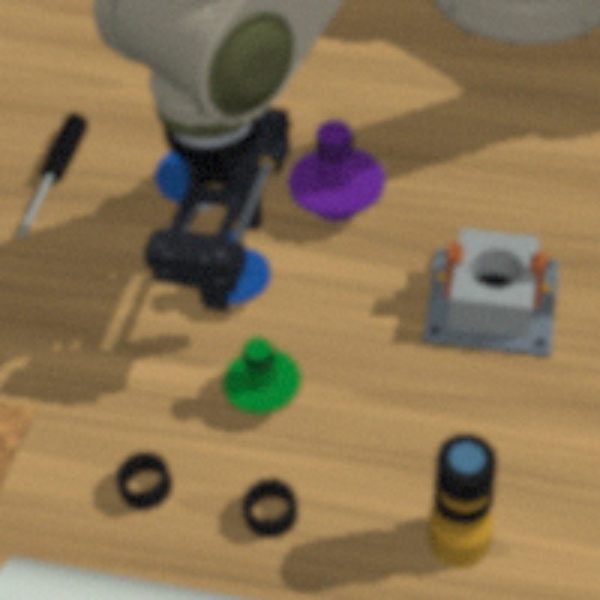

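The knob at (260,280) stands between the open fingers, with nothing else touched. I'll centre in y and close.

>>> {"fn": "arm_command", "kwargs": {
  "targets": [
    [0, [0, 0.0025, -0.001], [-0.002, 0.002, 0.005]],
    [0, [0, 0.0025, -0.001], [-0.002, 0.002, 0.005]],
    [255, [0, 0.0025, -0.001], [-0.002, 0.002, 0.005]],
    [255, [0, 0.0025, -0.001], [-0.002, 0.002, 0.005]],
    [255, [0, 0.0025, -0.001], [-0.002, 0.002, 0.005]],
    [255, [0, 0.0025, -0.001], [-0.002, 0.002, 0.005]],
    [255, [0, 0.0025, -0.001], [-0.002, 0.002, 0.005]],
    [255, [0, 0.0025, -0.001], [-0.002, 0.002, 0.005]]
  ],
  "grip_force": 60
}}

```text
clock: 5.42
position: [0.533, -0.2079, 0.0384]
orientation: [3.14, -0.004, -0.016]
force: [0.5, 0.1, 0.3]
opening: 0.05
```

>>> {"fn": "arm_command", "kwargs": {
  "targets": [
    [255, [0, 0, 0], [0, 0, 0]],
    [255, [0, 0, 0], [0, 0, 0]],
    [255, [0, 0, 0], [0, 0, 0]],
    [255, [0, 0, 0], [0, 0, 0]]
  ]
}}

```text
clock: 5.75
position: [0.533, -0.2079, 0.0384]
orientation: [3.14, -0.003, -0.016]
force: [-0.5, -0.1, -0.4]
opening: 0.0235
```

Run:
```python
from h import *
for i in range(3):
  to(.532,-.207,.037,-.015); read_camera('top')
```

```text
pos [ 0.533  -0.2079  0.0384] ori [ 3.1401 -0.0035 -0.0157] F [-0.52 -0.11 -0.45] t 5.75 open 0.023478238149660574
shift [-0.001, -0.0009, 0.0014] turn [0.0015, -0.0035, -0.0007]
pos [ 0.533  -0.2079  0.0384] ori [ 3.1401 -0.0034 -0.0157] F [ 0.35  0.16 -0.36] t 5.8 open 0.022234908360856703
shift [-0.001, -0.0009, 0.0014] turn [0.0014, -0.0034, -0.0007]
pos [ 0.5329 -0.2079  0.0383] ori [ 3.1402 -0.0034 -0.0157] F [ 0.18 -0.49 -1.07] t 5.85 open 0.022780971081126953
shift [-0.001, -0.0009, 0.0013] turn [0.0014, -0.0034, -0.0007]
```

Gripped, with the opening at about 24 mm. Lift.

>>> {"fn": "arm_command", "kwargs": {
  "targets": [
    [255, [0, 0, -0.02], [0, 0, 0]],
    [255, [0, 0, -0.05], [0, 0, 0]],
    [255, [0, 0, -0.09], [0, 0, 0]],
    [255, [0, 0, -0.13], [0, 0, 0]],
    [255, [0, 0, -0.16], [0, 0, 0]],
    [255, [0, 0, -0.16], [0, 0, 0]],
    [255, [0, 0, -0.16], [0, 0, 0]],
    [255, [0, 0, -0.16], [0, 0, 0]]
  ]
}}

```text
clock: 6.57
position: [0.5319, -0.2073, 0.1972]
orientation: [3.141, -0.002, -0.016]
force: [-0.1, 0.4, -1.7]
opening: 0.0224
```

Run:
```python
from h import *
to(.576,.271,.198,-.015)
c,T,K,P=cam('wrist')
cv2.imwrite('pics/w4.png',c['color'])
```

```text
pos [ 0.5319 -0.2073  0.1972] ori [ 3.1413e+00 -1.6000e-03 -1.5700e-02] F [-0.13  0.39 -1.66] t 6.57 open 0.022445144610317755
shift [0.0366, -0.479, -0.0009] turn [0.0003, -0.0016, -0.0007]
```

View pics/w4.png

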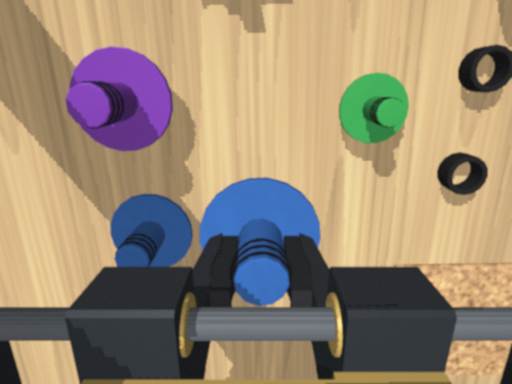

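The cover is held upright with its flange at (260,240). Moving over the loaded holder.

>>> {"fn": "arm_command", "kwargs": {
  "targets": [
    [255, [0.0366, -0.479, 0], [0, 0, 0]],
    [255, [0.0366, -0.479, 0], [0, 0, 0]],
    [255, [0.0366, -0.479, 0], [0, 0, 0]],
    [255, [0.0366, -0.479, 0], [0, 0, 0]],
    [255, [0.0366, -0.479, 0], [0, 0, 0]],
    [255, [0.0366, -0.479, 0], [0, 0, 0]],
    [255, [0.0366, -0.479, 0], [0, 0, 0]],
    [255, [0.0366, -0.479, 0], [0, 0, 0]]
  ]
}}

```text
clock: 7.28
position: [0.5619, 0.1263, 0.1955]
orientation: [-3.141, 0.003, -0.016]
force: [1.1, 0.2, -0.0]
opening: 0.0228
```

```bash
python3 -c "
from h import *
to(.576,.271,.198,-.015)"
```

```text
pos [0.5619 0.1263 0.1955] ori [-3.1415e+00  2.6000e-03 -1.5800e-02] F [ 1.07  0.2  -0.03] t 7.28 open 0.0227958980948337
shift [0.0118, -0.1449, -0.0025] turn [-0.0001, 0.0026, -0.0008]
```

>>> {"fn": "arm_command", "kwargs": {
  "targets": [
    [255, [0.012, -0.145, 0], [0, 0.002, 0]],
    [255, [0.012, -0.145, 0], [0, 0.002, 0]],
    [255, [0.012, -0.145, 0], [0, 0.002, 0]],
    [255, [0.012, -0.145, 0], [0, 0.002, 0]],
    [255, [0.012, -0.145, 0], [0, 0.002, 0]],
    [255, [0.012, -0.145, 0], [0, 0.002, 0]],
    [255, [0.012, -0.145, 0], [0, 0.002, 0]]
  ]
}}

```text
clock: 7.87
position: [0.5759, 0.2703, 0.1942]
orientation: [3.141, 0.003, -0.016]
force: [0.0, 0.2, -0.6]
opening: 0.0232
```

Run:
```python
from fit import *
to(.576,.271,.198,-.015)
c,T,K,P=cam('wrist')
cv2.imwrite('pics/w5.png',c['color'])
for l in ['loaded_holder','cover_grip']:
    ms=masks_of('wrist',l)
    for m in ms: print(l,round(m['p'],2),m['bbox'])
    m=ms[0]['pixels']; m=cv2.dilate(m.astype(np.uint8),np.ones((5,5)))>0
    if l=='loaded_holder': 
        try: holder(P,m,None)
        except Exception as e: print(e)
    else:
        q=P[m];
        # cover blue pixels
        col=c['color'].astype(int); b=m&(col[...,0]>col[...,2]+40)
        q=P[b]; print('z hist',np.histogram(q[:,2],bins=np.arange(.15,.26,.01)))
        k=q[(q[:,2]>.172)&(q[:,2]<.195)]; print('flange',len(k),cv2.minEnclosingCircle((k[:,:2]*1000).astype(np.float32)),np.median(k,0))
        fl=(k-k.mean(0)); print('normal',np.linalg.svd(fl,full_matrices=False)[2][2])
        k=q[q[:,2]>q[:,2].max()-.004]; print('knobtop',len(k),cv2.minEnclosingCircle((k[:,:2]*1000).astype(np.float32)),np.median(k,0))
c,T,K,P=cam('scene')
cv2.imwrite('pics/s5.png',cv2.resize(c['color'][130:300,290:460],None,fx=3,fy=3))
```

```text
pos [0.5759 0.2703 0.1942] ori [ 3.1407e+00  2.8000e-03 -1.6300e-02] F [ 0.04  0.2  -0.62] t 7.87 open 0.02318965907918989
shift [0.0, -0.0007, -0.0038] turn [0.0009, 0.0028, -0.0013]
loaded_holder 0.72 [206.1, 109.3, 317.7, 201.5]
loaded_holder 0.64 [206.4, 342.2, 252.7, 381.8]
toprect ((576.5806884765625, 281.6173400878906), (64.0682144165039, 84.9072265625), 87.484619140625) z 0.04959172664953396
foot ((576.2300415039062, 276.3246765136719), (100.74609375, 110.32896423339844), 88.99723052978516)
bore [0.5763373  0.27124501 0.02313598]
catch 331 ((576.7018432617188, 307.0927429199219), (13.007000923156738, 17.383865356445312), 89.25115966796875) 0.06821708691752859
catch 99 ((559.3679809570312, 298.5888977050781), (20.40929412841797, 2.0388710498809814), 30.794260025024414) 0.18452586589202316
catch 121 ((594.6596069335938, 296.39813232421875), (2.6605379581451416, 22.746429443359375), 52.04790115356445) 0.18337882614253534
cover_grip 0.7 [201.5, 176.0, 320.1, 305.8]
z hist (array([   0,    0,   41, 5234,  405,  342,  314, 2229,    0,    0,    0]), array([0.15, 0.16, 0.17, 0.18, 0.19, 0.2 , 0.21, 0.22, 0.23, 0.24, 0.25,
       0.26]))
flange 5444 ((575.6691284179688, 272.1492004394531), 32.39610290527344) [0.57566723 0.28631583 0.18274649]
normal [0.02192544 0.0517984  0.99841685]
knobtop 0 ((0.0, 0.0), 0.0) [nan nan nan]
  return _methods._mean(a, axis=axis, dtype=dtype,
  ret = um.true_divide(
```

View pics/w5.png

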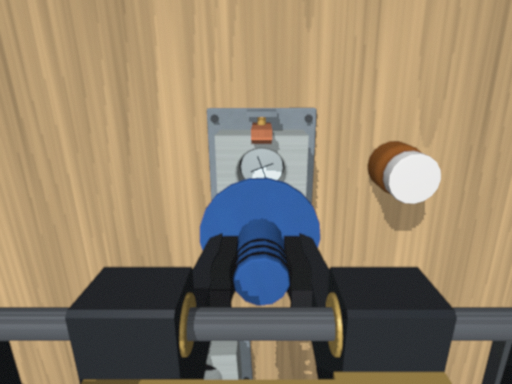

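View pics/s5.png

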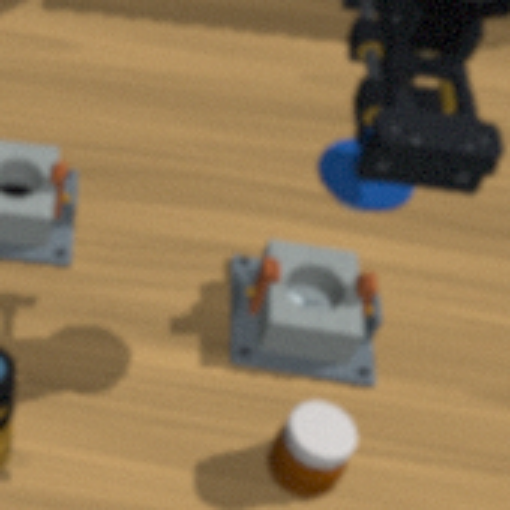

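Run:
```python
from fit import *
from scipy.optimize import least_squares
c,T,K,P=cam('wrist')
col=c['color'].astype(int); b=(col[...,0]>col[...,2]+50); b=cv2.erode(b.astype(np.uint8),np.ones((5,5)))>0
k=P[b]; k=k[(k[:,2]>.175)&(k[:,2]<.19)]
f=least_squares(lambda p:p[0]+p[1]*(k[:,0]-.576)+p[2]*(k[:,1]-.271)-k[:,2],[.183,0,0],loss='soft_l1',f_scale=.0005)
print('plane z,slopes',f.x,len(k))
k=P[b]; k=k[k[:,2]>.2]; hi=k[k[:,2]>.222]; print(np.median(hi,0),hi.max(0),hi.min(0),cv2.minEnclosingCircle((hi[:,:2]*1000).astype(np.float32)))
# flange outer rim (far +y side) circle fit
b=(col[...,0]>col[...,2]+40); q=P[b]; q=q[(q[:,2]>.178)&(q[:,2]<.189)]
h=cv2.convexHull((q[:,:2]*1000).astype(np.float32))[:,0]
h=h[(h[:,1]>275)]
g=least_squares(lambda p:np.hypot(*(h-p).T)-33,[576,271],loss='soft_l1',f_scale=.3); print('centre',g.x,np.hypot(*(h-g.x).T).round(1))
```

```text
plane z,slopes [ 0.18408452 -0.01855071 -0.00054569] 4498
[0.5768656  0.272647   0.22596771] [0.58765245 0.28333138 0.22751237] [0.56635087 0.26076707 0.2240954 ] ((577.2716674804688, 271.9906311035156), 11.352965354919434)
centre [576.01062559 270.72783096] [32.4 32.4 32.4 32.5 32.9 32.9 32.8 32.9 33.  32.9 32.9 32.9 33.  33.3
 33.3 33.1 33.2 33.2 33.  33.1 33.1 33.2 33.1 32.9 33.2 33.1 33.  33.
 33.  32.7 32.8 32.5 32.4 32.4 32.5]
```

The cover is centred to about 0.5 mm, with a lean of 1° at most. I'll descend to just above the catches, trimming the lean on the way.

>>> {"fn": "arm_command", "kwargs": {
  "targets": [
    [255, [0, -0.0005, 0.03], [0, 0.01, 0]],
    [255, [0, -0.0005, 0.06], [0, 0.01, 0]],
    [255, [0, -0.0005, 0.085], [0, 0.01, 0]],
    [255, [0, -0.0005, 0.095], [0, 0.01, 0]],
    [255, [0, -0.0005, 0.1], [0, 0.01, 0]],
    [255, [0, -0.0005, 0.103], [0, 0.01, 0]],
    [255, [0, -0.0005, 0.103], [0, 0.01, 0]],
    [255, [0, -0.0005, 0.103], [0, 0.01, 0]]
  ]
}}

```text
clock: 8.78
position: [0.577, 0.2707, 0.094]
orientation: [-3.141, -0.012, -0.017]
force: [0.2, 0.5, -1.3]
opening: 0.0229
```

Run:
```python
from fit import *
to(.576,.271,.084,-.015)
c,T,K,P=cam('wrist')
cv2.imwrite('pics/w6.png',c['color'])
c,T,K,P=cam('scene')
cv2.imwrite('pics/s6.png',cv2.resize(c['color'][130:300,290:460],None,fx=3,fy=3))
to(.576,.271,.084,-.015)
```

```text
pos [0.577  0.2707 0.094 ] ori [-3.1409 -0.0117 -0.0174] F [ 0.25  0.5  -1.33] t 8.78 open 0.022866116047671893
shift [-0.0011, -0.0003, 0.01] turn [-0.0007, -0.0117, -0.0024]
pos [0.5768 0.2708 0.0939] ori [-3.141  -0.0115 -0.0173] F [-0.03  0.34 -0.38] t 8.88 open 0.02283977828403417
shift [-0.001, -0.0002, 0.0099] turn [-0.0006, -0.0115, -0.0023]
```

View pics/w6.png

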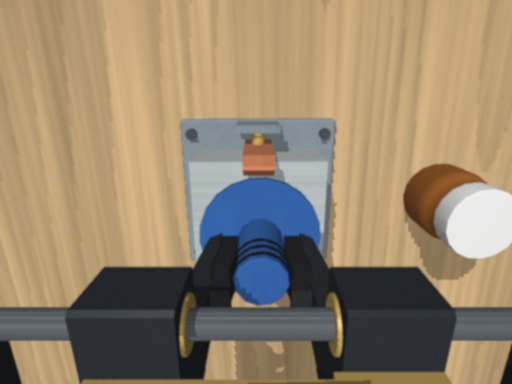

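View pics/s6.png

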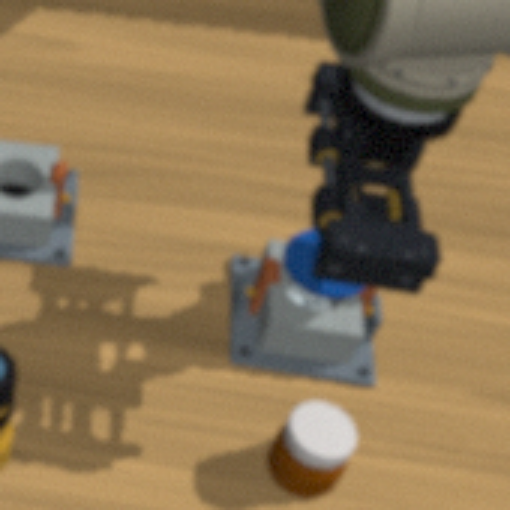

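Aligned over the bore. I'll press down slowly and watch the force.

>>> {"fn": "arm_command", "kwargs": {
  "targets": [
    [255, [-0.0008, 0, 0.003], [0, 0, 0]],
    [255, [-0.0008, 0, 0.006], [0, 0, 0]],
    [255, [-0.0008, 0, 0.009], [0, 0, 0]],
    [255, [-0.0008, 0, 0.011], [0, 0, 0]],
    [255, [-0.0008, 0, 0.012], [0, 0, 0]],
    [255, [-0.0008, 0, 0.013], [0, 0, 0]]
  ]
}}

```text
clock: 9.38
position: [0.5762, 0.2707, 0.0808]
orientation: [-3.141, -0.011, -0.017]
force: [-1.4, -1.0, 1.7]
opening: 0.0225
```

>>> {"fn": "arm_command", "kwargs": {
  "targets": [
    [255, [0, 0, 0.002], [0, 0, 0]],
    [255, [0, 0, 0.003], [0, 0, 0]],
    [255, [0, 0, 0.004], [0, 0, 0]],
    [255, [0, 0, 0.004], [0, 0, 0]]
  ]
}}

```text
clock: 9.72
position: [0.577, 0.2709, 0.0779]
orientation: [-3.14, -0.014, -0.017]
force: [0.1, -1.3, 5.7]
opening: 0.0228
```

>>> {"fn": "arm_command", "kwargs": {
  "targets": [
    [255, [-0.0005, 0, 0.002], [0, 0, 0]],
    [255, [-0.0005, 0, 0.003], [0, 0, 0]],
    [255, [-0.0005, 0, 0.004], [0, 0, 0]],
    [255, [-0.0005, 0, 0.004], [0, 0, 0]]
  ]
}}

```text
clock: 10.05
position: [0.5777, 0.2712, 0.0756]
orientation: [-3.139, -0.018, -0.017]
force: [0.2, -1.5, 8.9]
opening: 0.0224
```

Run:
```python
from fit import *
to(.576,.271,.066,-.015)
c,T,K,P=cam('wrist')
cv2.imwrite('pics/w7.png',c['color'])
c,T,K,P=cam('scene')
cv2.imwrite('pics/s7.png',cv2.resize(c['color'][180:270,350:440],None,fx=6,fy=6,interpolation=cv2.INTER_CUBIC))
```

```text
pos [0.5777 0.2712 0.0756] ori [-3.1392 -0.0181 -0.0174] F [ 0.24 -1.51  8.92] t 10.05 open 0.02238525323689295
shift [-0.0019, 0.0003, 0.0096] turn [-0.0024, -0.0181, -0.0023]
```

View pics/w7.png

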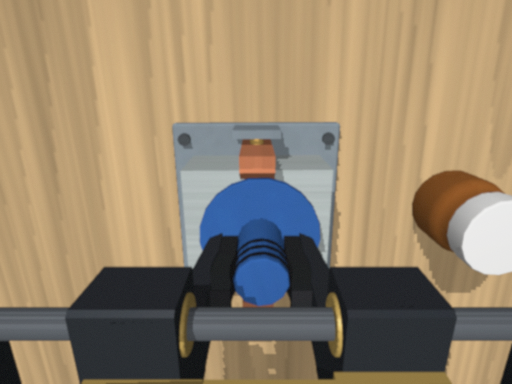

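View pics/s7.png

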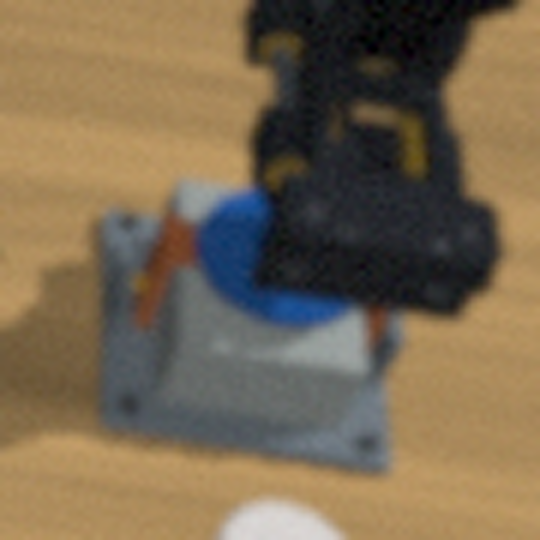

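>>> {"fn": "arm_command", "kwargs": {
  "targets": [
    [255, [-0.0025, 0, 0.003], [0, 0, 0]],
    [255, [-0.0025, 0, 0.005], [0, 0, 0]],
    [255, [-0.0025, 0, 0.007], [0, 0, 0]],
    [255, [-0.0025, 0, 0.007], [0, 0, 0]]
  ]
}}

```text
clock: 10.48
position: [0.5759, 0.2711, 0.0691]
orientation: [-3.139, -0.02, -0.018]
force: [1.8, -0.4, 1.0]
opening: 0.0226
```

```bash
python3 -c "
from h import *
to(.576,.271,.066,-.015)"
```

```text
pos [0.5759 0.2711 0.0691] ori [-3.1391 -0.02   -0.0176] F [ 1.82 -0.36  1.05] t 10.48 open 0.02258804076821176
shift [0.0, 0.0001, 0.0031] turn [-0.0025, -0.02, -0.0026]
```

The force has dropped, so the flange has cleared the nose tips. Pressing home.

>>> {"fn": "arm_command", "kwargs": {
  "targets": [
    [255, [-0.0005, 0, 0.002], [0, -0.005, 0]],
    [255, [-0.0008, 0, 0.004], [0, -0.005, 0]],
    [255, [-0.001, 0, 0.006], [0, -0.005, 0]],
    [255, [-0.0012, 0, 0.008], [0, -0.005, 0]],
    [255, [-0.0012, 0, 0.008], [0, -0.005, 0]],
    [255, [-0.0012, 0, 0.008], [0, -0.005, 0]]
  ]
}}

```text
clock: 10.98
position: [0.5756, 0.2713, 0.066]
orientation: [-3.138, -0.02, -0.017]
force: [-11.8, -5.5, 36.5]
opening: 0.0227
```

Run:
```python
from fit import *
from scipy.optimize import least_squares
to(.576,.271,.066,-.015)
c,T,K,P=cam('wrist')
cv2.imwrite('pics/w8.png',c['color'])
col=c['color'].astype(int); b=(col[...,0]>col[...,2]+50); b=cv2.erode(b.astype(np.uint8),np.ones((5,5)))>0
k=P[b]; k=k[(k[:,2]>.045)&(k[:,2]<.065)]
f=least_squares(lambda p:p[0]+p[1]*(k[:,0]-.576)+p[2]*(k[:,1]-.271)-k[:,2],[.053,0,0],loss='soft_l1',f_scale=.0005)
print('plane z,slopes',f.x,len(k))
m=np.abs(P[...,2]-.0495)<.003; m[:, :170]=0; m[:,350:]=0; print('block z',np.nanmedian(P[m&(P[...,1]>.29)&~b][:,2]))
hi=(P[...,2]>.060)&(P[...,2]<.072)&(P[...,1]>.295)&(np.abs(P[...,0]-.576)<.02); w=P[hi]; print('catch',len(w),w.min(0),w.max(0),cv2.minAreaRect((w[:,:2]*1000).astype(np.float32)))
c,T,K,P=cam('scene')
cv2.imwrite('pics/s8.png',cv2.resize(c['color'][180:270,350:440],None,fx=6,fy=6,interpolation=cv2.INTER_CUBIC))
to(.576,.271,.066,-.015)
```

```text
pos [0.5756 0.2713 0.066 ] ori [-3.1383 -0.0196 -0.0172] F [-11.78  -5.48  36.53] t 10.98 open 0.022655995916907413
shift [0.0005, 0.0003, -0.0] turn [-0.0033, -0.0196, -0.0022]
plane z,slopes [ 0.05480171  0.0001198  -0.00330726] 4107
block z 0.04965484822162952
catch 940 [0.5678875  0.30033935 0.0600176 ] [0.58586052 0.31387598 0.06879966] ((576.8707275390625, 307.1494140625), (13.430720329284668, 17.83134651184082), 88.9638900756836)
pos [0.5755 0.2713 0.066 ] ori [-3.1384 -0.0196 -0.0172] F [-12.16  -5.7   36.72] t 11.08 open 0.022608060430660038
shift [0.0005, 0.0003, -0.0] turn [-0.0032, -0.0196, -0.0021]
```

View pics/w8.png

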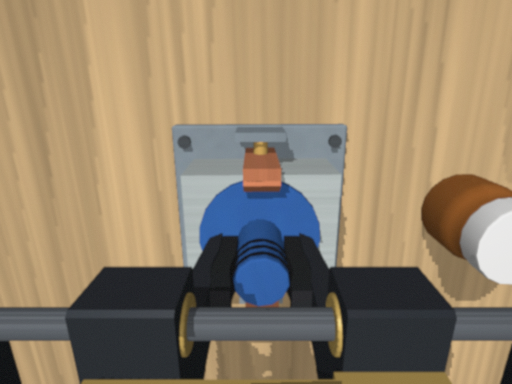

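View pics/s8.png

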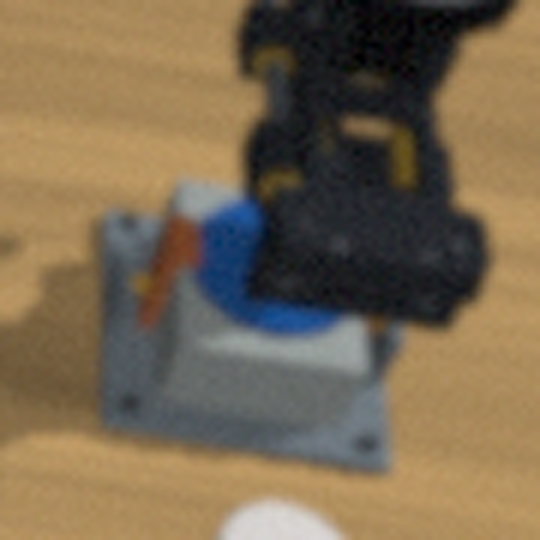

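Run:
```python
from fit import *
for n in ['scene','top']:
    c,T,K,P=cam(n)
    hi=(P[...,2]>.056)&(P[...,2]<.073)&(P[...,1]>.22)&(P[...,1]<.25)&(np.abs(P[...,0]-.576)<.015)
    w=P[hi]; print(n,len(w), w.min(0) if len(w) else '', w.max(0) if len(w) else '')
    for l in ['catch_right']:
        for m in masks_of(n,l): print(l,round(m['p'],2),m['bbox'],np.nanmedian(P[m['pixels']],0).round(4))
    if n=='scene': cv2.imwrite('pics/s9.png',cv2.resize(c['color'][195:260,360:425],None,fx=8,fy=8,interpolation=cv2.INTER_CUBIC))
    else: cv2.imwrite('pics/t9.png',cv2.resize(c['color'][150:240,80:180],None,fx=6,fy=6,interpolation=cv2.INTER_CUBIC))
to(.576,.271,.066,-.015)
```

```text
scene 42 [0.5671698  0.23137443 0.05660717] [0.58698367 0.2438964  0.06474199]
catch_right 0.54 [368.7, 216.3, 387.4, 232.0] [0.5845 0.2348 0.0544]
top 47 [0.5678175  0.22769888 0.05614043] [0.59012168 0.24830927 0.06853274]
pos [0.5756 0.2713 0.0659] ori [-3.1383 -0.0196 -0.0172] F [-10.73  -6.08  37.01] t 11.28 open 0.022559905390051753
shift [0.0005, 0.0002, -0.0] turn [-0.0032, -0.0196, -0.0022]
```

View pics/t9.png

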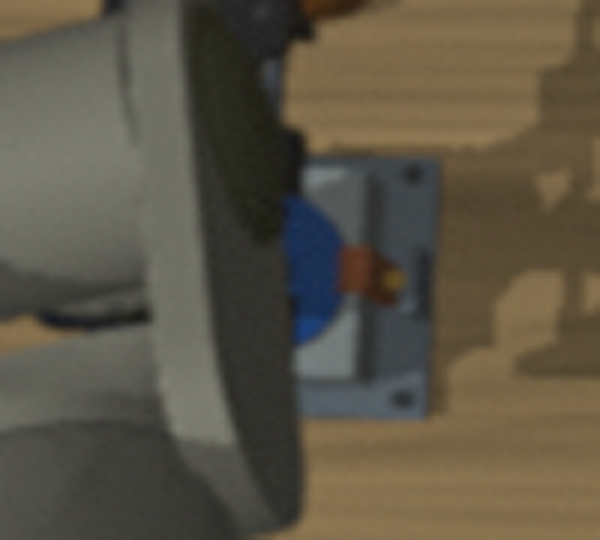

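In the top view the -y catch at (360,268) lies over the flange edge. The +y catch is back where it was at rest, and the push is steady at about 37 N. Handing in.

```bash
python3 -c "
from h import *
print(ctrl.sign_off())"
```

```text
the job is handed in; nothing more can be done
None
```

I pressed the small blue cover home into the loaded holder and handed the job in at about 11.3 s. The gripper was still holding the knob and pressing down steadily at about 37 N. The sign-off gives no verdict, so success rests on the checks below.

- **Seating:** the flange top measures 5.1 mm above the block top, which matches the 5 mm flange. The flange is level to about 0.2°, and by the tool position the cover is centred to within about 1 mm.
- **Press-in:** the force rose to about 9 N, dropped to 1 N as the flange cleared the nose tips, then rose to about 37 N on landing.
- **Left (+y) catch:** it is back at its resting position to within about 0.1 mm.
- **Right (-y) catch:** it is partly hidden by the arm, so this check is weaker. The top view shows it over the flange edge, and the depth reading puts its tip near the resting position.
- **Side load:** about 12 N remains sideways because the arm flexes while pressing. It held steady over the last readings.
- **Not checked at the end:** I did not look at the lens again once the cover was over the bore. I also did not re-measure the bystanders, though the arm met no unexpected force on the way.

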